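# Line up the pigment tins by size

## Task

Line up the four metal tins on the board's row of round marks in order of size: the smallest on the mark next to the wooden stop block, then each larger one in turn, so that the largest ends up farthest from the block. Each tin stands upright in the middle of its own mark; do not knock any tin over, and leave the amber glass jar where it stands.

Things in the scene. Friction and masses are not known exactly. Their poses are not given: they have to be found in the camera images.
- tin_smallest: the smallest of four loose, closed, bare-metal tins with a paper label band: a plain upright cylinder, diameter 34 mm, height 40 mm, about 60 g. Origin at the centre of its underside, z up; it stands on the bench (z = 0) in front of the board.
- tin_small: the second smallest of four loose, closed, bare-metal tins with a paper label band: a plain upright cylinder, diameter 42 mm, height 53 mm, about 100 g. Origin at the centre of its underside, z up; it stands on the bench (z = 0) in front of the board.
- tin_large: the second largest of four loose, closed, bare-metal tins with a paper label band: a plain upright cylinder, diameter 51 mm, height 66 mm, about 170 g. Origin at the centre of its underside, z up; it stands on the bench (z = 0) in front of the board.
- tin_largest: the largest of four loose, closed, bare-metal tins with a paper label band: a plain upright cylinder, diameter 60 mm, height 80 mm, about 280 g. Origin at the centre of its underside, z up; it stands on the bench (z = 0) in front of the board.
- mark_a: the first (of a, b, c, d, in this order, 85 mm apart) of four equal round marks in a row along a fixed plywood board (110 x 460 mm, top 12 mm above the bench): a flat dark disc, 72 mm diameter, white dot at its centre. Origin at the disc's centre on the board's top; y along the row from a to d. This is an end of the row; the stop block is next to a or d, it varies.
- mark_b: the second (of a, b, c, d, in this order, 85 mm apart) of four equal round marks in a row along a fixed plywood board (110 x 460 mm, top 12 mm above the bench): a flat dark disc, 72 mm diameter, white dot at its centre. Origin at the disc's centre on the board's top; y along the row from a to d.
- mark_c: the third (of a, b, c, d, in this order, 85 mm apart) of four equal round marks in a row along a fixed plywood board (110 x 460 mm, top 12 mm above the bench): a flat dark disc, 72 mm diameter, white dot at its centre. Origin at the disc's centre on the board's top; y along the row from a to d.
- mark_d: the fourth (of a, b, c, d, in this order, 85 mm apart) of four equal round marks in a row along a fixed plywood board (110 x 460 mm, top 12 mm above the bench): a flat dark disc, 72 mm diameter, white dot at its centre. Origin at the disc's centre on the board's top; y along the row from a to d. This is an end of the row; the stop block is next to a or d, it varies.
- stop: the dark wooden stop block fixed across the board at one end of the row, 75 mm from the centre of the nearest mark: 24 mm along the row, 90 mm across, 45 mm high above the board. Origin at the centre of its underside. (At the other end of the board is only a low steel fixing screw, 28 mm wide and 10 mm high.)
- jar: a loose amber glass jar with a black cap, 56 mm diameter, 75 mm high, upright on the bench to the robot's left; not part of the row, to be left where it stands. Origin at the centre of its underside.

How it is judged:
By the outcome, as a careful person would: the job done as asked, in the order asked, and still so for the second after the job is handed in, with the robot touching nothing.
It also fails if it takes over 107 s, if anything falls off the work surface, if the arm or the gripper's body presses on something with over 40 N, if the wrist force passes 120 N, or if a joint passes its speed limit or range.

## Robot

A 6-joint arm with a two-finger parallel gripper is mounted at the origin on the work surface. World frame = base frame: x ahead of the robot, y to its left, z up, the work surface at z = 0. Lengths are in m, angles in rad, forces in N, time in s.
With the tool pointing down it reaches from about 0.3 to 0.775 m from the base axis. Payload 14.6 kg.
Tool frame: the origin (TCP) lies at the very end of the fingers, on their centre line; the grasp point (between the pads) lies 19 mm behind it; z points along the fingers, y is the line along which they close (so a half turn about z gives the same grasp; the last joint's range is limited). The gripper opens to 94 mm and grips with 3 to 60 N. Pads are 16 mm wide; open, the fingers measure 119 mm over their backs; the gripper's body (75 mm by 177 mm) begins 78 mm behind the grasp point.
Start: joints at [-1.269, 0.3, 1.521, -0, 1.321, -0.067], TCP at [0.198, -0.513, 0.179] pointing down, gripper open.
Joint ranges: [-3.03, 3.03], [-0.79, 2.21], [0.23, 2.52], [-1.04, 4.18], [0, 3.07], [-2.55, 2.55]. Speed limits (rad/s): [2.22, 2.22, 2.57, 3.14, 3.14, 3.14].

## Interface

Orientations are given as [roll, pitch, yaw] about the fixed x, y, z axes, in that order (R = Rz(yaw) Ry(pitch) Rx(roll)).
In Python, from station import ctrl, cams gives the robot as it stands. The module is installed in compiled form; this text tells all that it offers.
- The arm moves only by the tool arm_command, never from a script. Its argument "plan" is a list that holds one entry, the list of rows, each a list of 7 numbers: the shift along the tool's x, y, z in parts of the range, where 1.0 means 500 mm, then the turn, a rotation vector about the tool's x, y, z in parts of the range, where 1.0 means pi/2 rad, then the closure, from -1 (fully open) to 1 (shut). A call has 1 to 12 rows; each row is the pose to reach, as a shift and turn from the pose commanded when the call began, along the tool's axes at that moment; what a row does not reach only later rows make up. A row lasts 1/10 s, in which the tool goes at most 50 mm and 8.59 degrees, less where a joint would pass 70% of its speed; a pose out of reach is approached as far as the arm can. A call with a gripper value outside its range is refused whole. The fingers move at their own pace and stop on an object; "squeeze" is the grip in N (left out, the last holds). Time passes only in rows, so rows that repeat a pose let the fingers close. It gives the time, the measured TCP pose, the force, the opening and the grip force at its end, in the units of the state.
- ctrl.get_obs(): the state, without advancing time (a new reading comes with each control period).
- cams.camera(name): name is "side" or "top" or "wrist"; returns (picture, depth): 384x512x3 uint8, blue, green, red; 384x512 float32, m along the optical axis (not along the pixel's ray), 0 where there is no reading.
- cams.camera_info(name): a dict with "fx", "fy", "cx", "cy" (pixels), "world_to_cam" (4x4, takes a point from world to camera coordinates). Camera axes: x right, y down, z forward; pixel columns grow to the right and rows downward; lengths in m; the calibration is good to about 2 mm. The wrist camera is an equidistant fisheye: a pixel r from the principal point sees the ray r / f radians off the axis. A picture is of the moment at which its call begins: read the wrist's pose just before it. camera_info takes no time and is no camera call; for the wrist camera it gives the pose at the moment of the call.
- ctrl.hand_in(): hands the job in; it is judged then, once.
The state is a dict: "time_s": time; "qpos": joint angles; "joint_vel": joint speeds; "tau": joint torques, N m; "ee_pos": TCP position; "eef_rot": TCP orientation; "force": force on the tool from outside, world axes, zero at the start; "moment": the same for the moment, N m; "grip_width": finger opening in m; "grip_force": force on a finger pad.
Only numpy, scipy, OpenCV 4.12 (cv2) and the standard library are available. Lean on these libraries where they do the work, as an engineer would, in place of code of your own. Each camera call takes 0.05 s, during which the arm holds its last target. There are 200 camera calls.

## Working session

There is one attempt and no reset: what is moved stays moved. The work goes in short steps, Python scripts to look and compute and a tool call to move; the robot and the scene stay as the last step left them, time stands still between calls to the robot, and variables do not carry over. Pictures are saved under pics/ and viewed, at most 14 in all, crops included, and the job is handed in when it is done.

Besides the shell and the picture viewer there is one more tool, called as name([rows], argument=value, ...), one row to a line, values as JSON. arm_command: Moves the arm, as the interface text tells. Its arguments: {"type":"object","properties":{"plan":{"type":"array"},"squeeze":{"type":"number"}},"required":["plan"]}

```bash
mkdir -p pics
python3 - <<'E'
from station import ctrl,cams
import cv2,numpy as np
o=ctrl.get_obs();print(o['ee_pos'],o['eef_rot'],o['grip_width'],o['time_s'])
for n in['top','side']:
    p,d=cams.camera(n);cv2.imwrite(f'pics/{n}0.png',p);np.save(f'{n}0.npy',d)
    i=cams.camera_info(n);print(n,i['fx'],i['fy'],i['cx'],i['cy'],np.round(i['world_to_cam'],4).tolist())
E
```

```text
[ 0.19819843 -0.51272675  0.17826055] [-3.14041165e+00 -9.14187984e-05  3.68815694e-01] 0.09403323738847519 0.0
top 385.98308540153397 385.98308540153397 259.236539389713 191.67353746285957 [[0.0194, -0.9997, 0.0154, 0.0499], [-0.9994, -0.0198, -0.029, 0.5396], [0.0293, -0.0149, -0.9995, 0.9893], [0.0, 0.0, 0.0, 1.0]]
side 450.6490192290318 450.6490192290318 252.52201172476558 191.85728120563482 [[-0.7046, -0.7095, 0.013, 0.4342], [-0.4215, 0.4037, -0.812, 0.2273], [0.5709, -0.5776, -0.5835, 0.9515], [0.0, 0.0, 0.0, 1.0]]
```

View pics/top0.png

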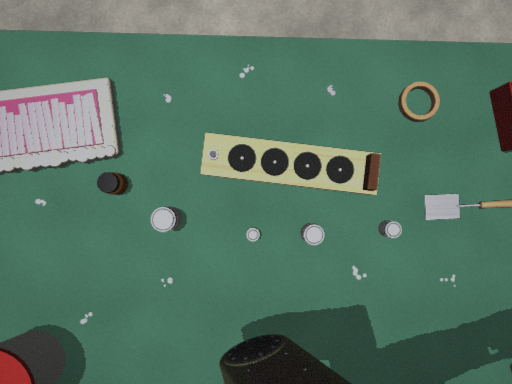

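View pics/side0.png

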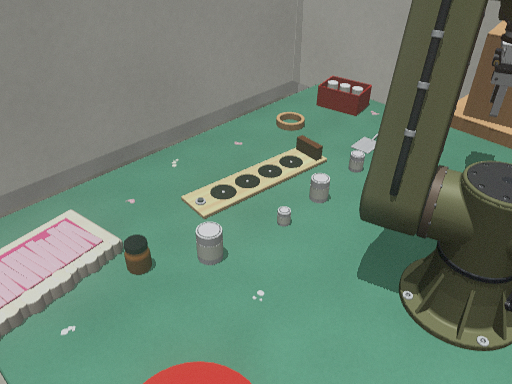

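The top view shows the tins at (163,219) largest, (252,235) smallest, (314,235) large and (393,230) small. The marks run from (242,158) to (340,169), the stop is at the right end (373,172), and the jar is at (112,183).

```bash
cat > h.py <<'E'
import cv2,numpy as np
from station import ctrl,cams
def ray(n,u,v,z,i=None):
    i=i or cams.camera_info(n);T=np.array(i['world_to_cam']);R,t=T[:3,:3],T[:3,3]
    a=np.array([(u-i['cx'])/i['fx'],(v-i['cy'])/i['fy'],1.])
    if n=='wrist':
        p=np.array([(u-i['cx'])/i['fx'],(v-i['cy'])/i['fy']]);r=np.hypot(*p)+1e-12
        a=np.r_[p/r*np.sin(r),np.cos(r)]
    c=-R.T@t;w=R.T@a
    return c+w*(z-c[2])/w[2]
def blob(mask,u,v,w=25):
    n,l,s,c=cv2.connectedComponentsWithStats(mask.astype('uint8'))
    k=min(range(1,n),key=lambda k:np.hypot(*(c[k]-[u,v]))+(99 if s[k,4]<4 else 0))
    return c[k],s[k]
E
python3 - <<'E'
from h import *
np.set_printoptions(precision=4,suppress=True)
p=cv2.imread('pics/top0.png');d=np.load('top0.npy')
g=p.min(2).astype(int);hsv=cv2.cvtColor(p,cv2.COLOR_BGR2HSV)
i=cams.camera_info('top');T=np.array(i['world_to_cam'])
P=[]
for u,v in[(242,158),(275,162),(307,165),(340,169)]:
    m=np.zeros(g.shape,bool);m[v-24:v+25,u-24:u+25]=p.max(2)[v-24:v+25,u-24:u+25]<80
    m=cv2.morphologyEx(m.astype('uint8'),cv2.MORPH_CLOSE,np.ones((7,7)))
    c,s=blob(m,u,v);X=ray('top',*c,.012);P.append(X);print('mark',c,s,X)
P=np.array(P);print(np.linalg.norm(np.diff(P,axis=0),axis=1),np.linalg.norm(P[3]-P[0]))
# depth-based tin tops
vv,uu=np.mgrid[:384,:512]
C=np.stack([(uu-i['cx'])/i['fx']*d,(vv-i['cy'])/i['fy']*d,d],-1)
W=(C-T[:3,3])@T[:3,:3]
for nm,u,v,h,dia in[('largest',163,219,.08,60),('smallest',252,235,.04,34),('large',314,235,.066,51),('small',393,230,.053,42),('jar',112,183,.075,56),('stop',373,172,.057,0)]:
    m=np.zeros(g.shape,bool);sl=np.s_[v-24:v+25,u-24:u+25]
    m[sl]=(W[sl][...,2]>h-.012)
    c,s=blob(m,u,v);A=s[4]
    z=np.median(W[sl][...,2][m[sl]])
    px=385.98/(i['world_to_cam'][2][3]-h)
    print(nm,c,s,'z',z,'dia',2*np.sqrt(A/np.pi)/px*1e3,ray('top',*c,h))
    m2=np.zeros(g.shape,bool);m2[sl]=(g[sl]>100);
    if m2.any() : c,s=blob(m2,u,v);print('   col',c,s,ray('top',*c,h))
E
```

```text
mark [245.0323 158.2698] [228 145  39  28 682] [0.6237 0.0988 0.012 ]
mark [275.3178 161.7211] [251 148  49  29 771] [0.6164 0.0206 0.012 ]
mark [306.8545 165.287 ] [283 152  49  28 763] [ 0.6089 -0.061   0.012 ]
mark [336.7951 168.7088] [316 156  37  27 649] [ 0.6017 -0.1386  0.012 ]
[0.0785 0.0819 0.078 ] 0.23843119681011504
largest [163.2729 218.7836] [151 207  26  25 513] z 0.08061098431698097 dia 60.205692201399174 [0.4673 0.2887 0.08  ]
   col [162.4614 219.1351] [150 207  26  26 518] [0.4664 0.2906 0.08  ]
smallest [252.8435 233.7959] [246 227  14  14 147] z 0.040794016556223896 dia 33.64609070273185 [0.4323 0.0748 0.04  ]
   col [252.3975 234.2981] [246 228  14  14 161] [0.4311 0.0759 0.04  ]
large [313.6197 234.0169] [303 224  22  21 355] z 0.06642189901437197 dia 50.85445145179739 [ 0.4366 -0.0727  0.066 ]
   col [313.6995 234.4699] [303 224  22  22 366] [ 0.4355 -0.0729  0.066 ]
small [392.4458 229.1245] [384 221  18  17 249] z 0.05323680358860296 dia 43.19036884913638 [ 0.4512 -0.2697  0.053 ]
   col [393.0625 229.4292] [385 221  17  18 240] [ 0.4504 -0.2712  0.053 ]
jar [108.0027 181.9973] [ 97 172  23  21 369] z 0.07495845061196438 dia 51.3421066798101 [0.5525 0.424  0.075 ]
stop [373.2239 171.1298] [366 153  15  37 393] z 0.056560735680806246 dia 54.02864775694994 [ 0.5934 -0.2192  0.057 ]
   col [358.4064 171.5706] [349 149  29  46 652] [ 0.5915 -0.1825  0.057 ]
```

Run:
```python
from h import *
np.set_printoptions(precision=4,suppress=True)
p=cv2.imread('pics/top0.png');P=[];Q=[]
for u,v in[(242,158),(275,162),(307,165),(340,169)]:
    m=np.zeros(p.shape[:2],bool);m[v-16:v+17,u-16:u+17]=p.max(2)[v-16:v+17,u-16:u+17]<80
    q=p[v-4:v+5,u-4:u+5].min(2).astype(float);q=np.clip(q-60,0,None);yy,xx=np.mgrid[v-4:v+5,u-4:u+5]
    m=cv2.morphologyEx(m.astype('uint8'),cv2.MORPH_CLOSE,np.ones((7,7)))
    c,s=blob(m,u,v);X=ray('top',*c,.012);P.append(X)
    e=np.array([(q*xx).sum(),(q*yy).sum()])/q.sum();Q.append(ray('top',*e,.012));print(c,s,X,Q[-1])
P=np.array(P);Q=np.array(Q)
for P in(P,Q):print(np.linalg.norm(np.diff(P,axis=0),axis=1),np.linalg.norm(P[3]-P[0]),np.arctan2(*(P[3]-P[0])[1::-1]))
o=ctrl.get_obs();print(o['ee_pos'],o['eef_rot'])
```

```text
[241.4427 157.6667] [228 145  27  27 567] [0.625  0.1081 0.012 ] [0.6256 0.1077 0.012 ]
[274.1625 161.477 ] [261 148  27  27 566] [0.617  0.0236 0.012 ] [0.6171 0.0231 0.012 ]
[306.8609 165.3275] [294 152  27  27 568] [ 0.6088 -0.061   0.012 ] [ 0.609  -0.0614  0.012 ]
[339.5943 169.2171] [327 156  26  27 562] [ 0.6005 -0.1459  0.012 ] [ 0.6007 -0.1462  0.012 ]
[0.0849 0.085  0.0853] 0.2551358923058142 -1.667146733220155
[0.085  0.0849 0.0852] 0.2552016561231979 -1.6685489206981907
[ 0.1982 -0.5128  0.1784] [-3.1406 -0.0001  0.3688]
```

The manual's scale: shifts go in shares of 500 mm and turns go in shares of pi/2 rad. Converting my numbers, -464 mm / 500 = -0.928, 430 mm / 500 = 0.86, -1.105 rad / 1.5708 = -0.7035.

arm_command([
  [[0.86,-0.928,0,0,0,-0.7035,-1],[0.86,-0.928,0,0,0,-0.7035,-1],[0.86,-0.928,0,0,0,-0.7035,-1],[0.86,-0.928,0,0,0,-0.7035,-1],[0.86,-0.928,0,0,0,-0.7035,-1],[0.86,-0.928,0,0,0,-0.7035,-1],[0.86,-0.928,0,0,0,-0.7035,-1],[0.86,-0.928,0,0,0,-0.7035,-1],[0.86,-0.928,0,0,0,-0.7035,-1],[0.86,-0.928,0,0,0,-0.7035,-1],[0.86,-0.928,0,0,0,-0.7035,-1],[0.86,-0.928,0,0,0,-0.7035,-1]],
], squeeze=15)

```text
time_s: 1.3
ee_pos: [0.4202, 0.0467, 0.1789]
eef_rot: [3.141, 0.0, 1.474]
force: [0.6, -1.4, 0.8]
grip_width: 0.0939
grip_force: 0.0
```

```bash
cat >> h.py <<'E'
from scipy.spatial.transform import Rotation as Ro
def go(x,y,z,yaw=1.474):
    o=ctrl.get_obs();R=Ro.from_euler('xyz',o['eef_rot'])
    D=Ro.from_euler('xyz',[np.pi,0,yaw])
    s=R.inv().apply(np.array([x,y,z])-o['ee_pos'])*1e3
    print('to',(x,y,z),'shift',np.round(s,1),'turn',np.round((R.inv()*D).as_rotvec(),4))
def st():
    o=ctrl.get_obs();print('t',round(o['time_s'],2),np.round(o['ee_pos'],4),np.round(o['eef_rot'],3),'w',round(o['grip_width'],4),'F',np.round(o['force'],1),round(o['grip_force'],1))
E
python3 -c "
from h import *
st();go(.4317,.0753,.18)
p,d=cams.camera('wrist');cv2.imwrite('pics/w1.png',p)"
```

```text
t 1.3 [0.4202 0.0467 0.1789] [3.141 0.    1.474] w 0.0939 F [ 0.6 -1.4  0.8] 0.0
to (0.4317, 0.0753, 0.18) shift [29.5  8.6 -1.1] turn [0.0003 0.     0.    ]
```

View pics/w1.png

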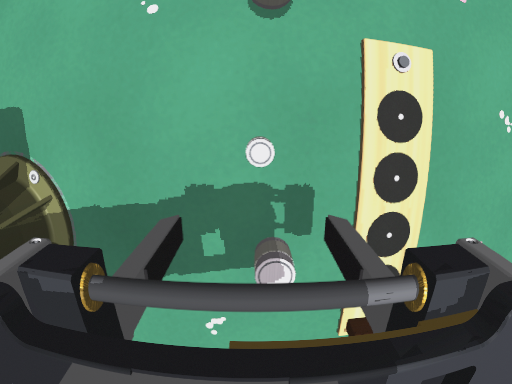

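The wrist view shows the smallest tin at (260,152), the mark dots at (400,117), (396,178) and (389,235), and the large tin at (275,272). I'll measure these points from a settled picture.

```bash
cat >> h.py <<'E'
def wr(pts,thr=150,win=22):
    i=cams.camera_info('wrist');p,d=cams.camera('wrist');g=p.min(2)
    for nm,u,v,h,big in pts:
        m=np.zeros(g.shape,bool);w=win if big else 6
        m[v-w:v+w+1,u-w:u+w+1]=g[v-w:v+w+1,u-w:u+w+1]>thr
        if big:m=cv2.morphologyEx(m.astype('uint8'),cv2.MORPH_CLOSE,np.ones((5,5)))
        c,s=blob(m,u,v);k=np.array(c)
        print(nm,np.round(c,1),s,np.round(ray('wrist',*k,h,i),4))
        if big:
            l,t,ww,hh=s[:4];print('  bbox dia',*[round(1e3*np.linalg.norm(ray('wrist',*a,h,i)-ray('wrist',*b,h,i)),1) for a,b in(((l-.5,k[1]),(l+ww-.5,k[1])),((k[0],t-.5),(k[0],t+hh-.5)))])
    return p
E
python3 -c "
from h import *
st()
wr([('smallest',260,152,.04,1),('m4',400,117,.012,0),('m3',396,178,.012,0),('m2',389,235,.012,0)])
st()"
```

```text
t 1.35 [0.4217 0.052  0.1788] [ 3.141e+00 -2.000e-03  1.478e+00] w 0.0941 F [-0.7  1.9 -1.7] 0.0
smallest [258.9 156.7] [245 142  29  30 682] [0.4308 0.0748 0.04  ]
  bbox dia 34.0 35.6
m4 [399.9 120.8] [398 118   5   6  23] [0.6267 0.1064 0.012 ]
m3 [394.9 182.1] [393 180   5   5  22] [0.618  0.0214 0.012 ]
m2 [387.6 238.9] [386 237   5   5  19] [ 0.6106 -0.0642  0.012 ]
t 1.4 [0.4207 0.0489 0.1785] [-3.141e+00 -1.000e-03  1.480e+00] w 0.094 F [ 1.1 -0.3  1. ] 0.0
```

In the tool's units: 120 mm / 500 = 0.24, 110 mm / 500 = 0.22.

arm_command([
  [[0.054,0.016,0,0,0,0,-1],[0.054,0.016,0.08,0,0,0,-1],[0.054,0.016,0.16,0,0,0,-1],[0.054,0.016,0.22,0,0,0,-1],[0.054,0.016,0.24,0,0,0,-1],[0.054,0.016,0.24,0,0,0,-1],[0.054,0.016,0.24,0,0,0,-1],[0.054,0.016,0.24,0,0,0,-1],[0.054,0.016,0.24,0,0,0,-1]],
])

```text
time_s: 2.3
ee_pos: [0.4312, 0.0706, 0.0599]
eef_rot: [3.14, -0.0, 1.474]
force: [0.8, 0.7, 0.1]
grip_width: 0.094
grip_force: 0.0
```

```bash
python3 -c "
from h import *
st();go(.431,.075,.006)
st();p=wr([]);cv2.imwrite('pics/w2.png',p);st()"
```

```text
t 2.3 [0.4312 0.0706 0.0599] [ 3.14  -0.     1.474] w 0.094 F [0.8 0.7 0.1] 0.0
to (0.431, 0.075, 0.006) shift [ 4.3 -0.8 53.9] turn [ 0.0019 -0.0004 -0.0003]
t 2.3 [0.4312 0.0706 0.0599] [ 3.14  -0.     1.474] w 0.094 F [0.8 0.7 0.1] 0.0
t 2.35 [0.4311 0.0706 0.0597] [ 3.14  -0.     1.474] w 0.0941 F [ 0.4  0.2 -0.5] 0.0
```

View pics/w2.png

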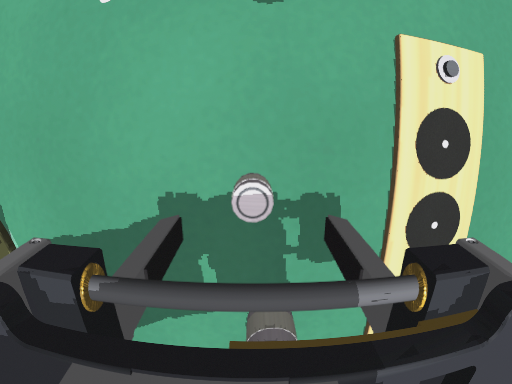

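The tin top is at (252,202), between the open fingers and a little ahead of them along +y. The m4 dot is at (445,144) and the m3 dot at (434,225). The arm is at rest, so I'll re-measure.

```bash
python3 -c "
from h import *
wr([('smallest',252,202,.04,1),('m4',445,144,.012,0),('m3',434,225,.012,0)],165);go(.431,.075,.006)"
```

```text
smallest [252.1 201. ] [ 232  180   41   42 1330] [0.4307 0.0752 0.04  ]
  bbox dia 32.7 34.9
m4 [445.3 143.5] [443 140   6   8  40] [0.6272 0.1062 0.012 ]
m3 [434.4 225. ] [432 222   6   7  33] [0.619  0.0205 0.012 ]
to (0.431, 0.075, 0.006) shift [ 4.3 -0.4 53.5] turn [ 0.0012 -0.0002 -0.0002]
```

In the tool's units: 53 mm / 500 = 0.106, 45 mm / 500 = 0.09.

arm_command([
  [[0.009,-0.001,0.04,0,0,0,-1],[0.009,-0.001,0.09,0,0,0,-1],[0.009,-0.001,0.106,0,0,0,-1],[0.009,-0.001,0.106,0,0,0,-1],[0.009,-0.001,0.106,0,0,0,1],[0.009,-0.001,0.106,0,0,0,1],[0.009,-0.001,0.106,0,0,0,1],[0.009,-0.001,0.106,0,0,0,1],[0.009,-0.001,0.106,0,0,0,1],[0.009,-0.001,0.106,0,0,0,1],[0.009,-0.001,0.106,0,0,0,1],[0.009,-0.001,0.106,0,0,0,1]],
])

```text
time_s: 3.6
ee_pos: [0.4305, 0.0751, 0.0058]
eef_rot: [-3.142, -0.0, 1.474]
force: [-0.2, -0.1, -0.8]
grip_width: 0.0334
grip_force: 13.4
```

```bash
python3 -c "
from h import *
st();go(.431,.075,.07);go(.601,-.147,.09)"
```

```text
t 3.6 [0.4305 0.0751 0.0058] [-3.142 -0.     1.474] w 0.0334 F [-0.2 -0.1 -0.8] 13.4
to (0.431, 0.075, 0.07) shift [ -0.1   0.5 -64.2] turn [-0.     -0.     -0.0002]
to (0.601, -0.147, 0.09) shift [-204.6  191.2  -84.2] turn [-0.     -0.     -0.0002]
```

In the tool's units: -204.5 mm / 500 = -0.409, 191 mm / 500 = 0.382.

arm_command([
  [[0,0,-0.08,0,0,0,1],[0,0,-0.168,0,0,0,1],[-0.07,0.064,-0.168,0,0,0,1],[-0.14,0.128,-0.168,0,0,0,1],[-0.21,0.192,-0.168,0,0,0,1],[-0.28,0.256,-0.168,0,0,0,1],[-0.35,0.32,-0.168,0,0,0,1],[-0.39,0.36,-0.168,0,0,0,1],[-0.409,0.382,-0.168,0,0,0,1],[-0.409,0.382,-0.168,0,0,0,1],[-0.409,0.382,-0.168,0,0,0,1],[-0.409,0.382,-0.168,0,0,0,1]],
])

```text
time_s: 4.8
ee_pos: [0.6004, -0.146, 0.0899]
eef_rot: [-3.141, -0.0, 1.475]
force: [-0.4, -0.2, -0.5]
grip_width: 0.0333
grip_force: 15.0
```

```bash
python3 -c "
from h import *
p=wr([]);st();cv2.imwrite('pics/w3.png',p)"
```

```text
t 4.85 [ 0.6005 -0.1461  0.09  ] [-3.142 -0.     1.475] w 0.0332 F [-0.2 -0.3 -0.2] 15.0
```

View pics/w3.png

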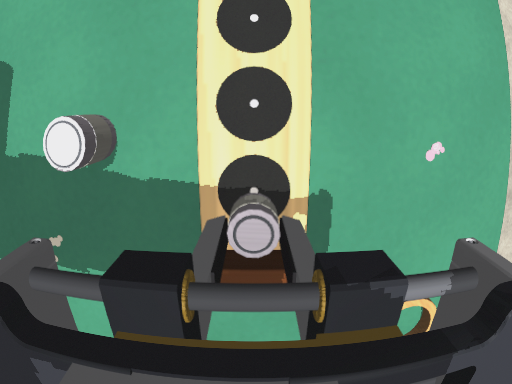

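The held tin is at (254,232) and mark dots show at (254,190), (254,103) and (254,18).

```bash
python3 -c "
from h import *
wr([('held',254,232,.1242,1),('a',254,190,.012,0),('b',254,103,.012,0),('c',254,18,.012,0)],140,26);st()"
```

```text
held [253.  232.9] [ 228  210   52   48 2016] [ 0.6002 -0.1465  0.1242]
  bbox dia 32.8 32.9
a [253.4 190. ] [250 187   8   6  39] [ 0.6006 -0.1474  0.012 ]
b [253.7 103. ] [249  99  10   9  65] [ 0.6089 -0.0628  0.012 ]
c [253.6  17.5] [250  14   8   8  53] [0.6169 0.0224 0.012 ]
t 4.9 [ 0.6006 -0.1461  0.0901] [ 3.141 -0.     1.475] w 0.0335 F [ 0.3  0.1 -1.1] 15.0
```

In the tool's units: 71.5 mm / 500 = 0.143, 68 mm / 500 = 0.136.

arm_command([
  [[-0.002,0.001,0.08,0,0,0,1],[-0.002,0.001,0.12,0,0,0,1],[-0.002,0.001,0.136,0,0,0,1],[-0.002,0.001,0.143,0,0,0,1],[-0.002,0.001,0.143,0,0,0,1],[-0.002,0.001,0.143,0,0,0,1],[-0.002,0.001,0.143,0,0,0,-0.2],[-0.002,0.001,0.143,0,0,0,-0.2],[-0.002,0.001,0.143,0,0,0,-1],[-0.002,0.001,0.143,0,0,0,-1],[-0.002,0.001,0.143,0,0,0,-1],[-0.002,0.001,0.143,0,0,0,-1]],
])

```text
time_s: 6.1
ee_pos: [0.6012, -0.1479, 0.0183]
eef_rot: [-3.142, -0.0, 1.474]
force: [0.1, -0.2, 0.3]
grip_width: 0.0778
grip_force: 0.0
```

```bash
python3 -c "
from h import *
st();go(.6006,-.1474,.16);go(.451,-.27,.16)"
```

```text
t 6.1 [ 0.6012 -0.1479  0.0183] [-3.142 -0.     1.474] w 0.0778 F [ 0.1 -0.2  0.3] 0.0
to (0.6006, -0.1474, 0.16) shift [   0.5   -0.7 -141.7] turn [-0.     -0.     -0.0002]
to (0.451, -0.27, 0.16) shift [-136.  -137.7 -141.6] turn [-0.     -0.     -0.0002]
```

In the tool's units: -141 mm / 500 = -0.282, -138 mm / 500 = -0.276.

arm_command([
  [[0,0,-0.08,0,0,0,-1],[0,0,-0.18,0,0,0,-1],[0,0,-0.24,0,0,0,-1],[-0.07,-0.07,-0.24,0,0,0,-1],[-0.14,-0.14,-0.24,0,0,0,-1],[-0.21,-0.21,-0.24,0,0,0,-1],[-0.26,-0.26,-0.22,0,0,0,-1],[-0.282,-0.276,-0.18,0,0,0,-1],[-0.282,-0.276,-0.144,0,0,0,-1],[-0.282,-0.276,-0.144,0,0,0,-1],[-0.282,-0.276,-0.144,0,0,0,-1],[-0.282,-0.276,-0.144,0,0,0,-1]],
])

```text
time_s: 7.3
ee_pos: [0.4509, -0.2749, 0.0914]
eef_rot: [3.14, 0.001, 1.474]
force: [0.3, 0.5, 0.1]
grip_width: 0.0936
grip_force: 0.0
```

```bash
python3 -c "
from h import *
p=wr([]);st();cv2.imwrite('pics/w4.png',p);print(np.array(cams.camera_info('wrist')['world_to_cam']).round(3).tolist())
i=cams.camera_info('wrist');T=np.array(i['world_to_cam'])
c=T[:3,:3]@[.4508,-.2703,.053]+T[:3,3];th=np.arctan2(np.hypot(*c[:2]),c[2]);q=c[:2]/np.hypot(*c[:2])*th*i['fx'];u,v=q+[i['cx'],i['cy']];print(u,v)
wr([('small',int(u),int(v),.053,1)],140,32);go(.4508,-.2703,.012)"
```

```text
t 7.35 [ 0.4509 -0.2749  0.0913] [3.140e+00 1.000e-03 1.474e+00] w 0.0941 F [ 0.7  0.5 -0.3] 0.0
[[0.995, -0.095, 0.002, -0.475], [-0.092, -0.964, 0.249, -0.228], [-0.021, -0.248, -0.968, 0.248], [0.0, 0.0, 0.0, 1.0]]
252.53625102520232 194.69207383299093
small [252.7 195.4] [ 229  170   48   51 1924] [ 0.4509 -0.2709  0.053 ]
  bbox dia 41.2 45.4
to (0.4508, -0.2703, 0.012) shift [ 4.6 -0.5 79.2] turn [0.0011 0.0006 0.0004]
```

View pics/w4.png

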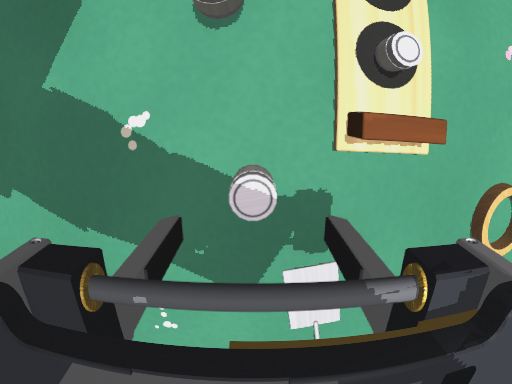

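The small tin is at (253,195) between the fingers. The smallest stands upright on the mark next to the stop (405,50).

arm_command([
  [[0.008,0,0.06,0,0,0,-1],[0.008,0,0.13,0,0,0,-1],[0.008,0,0.154,0,0,0,-1],[0.008,0,0.154,0,0,0,-1],[0.008,0,0.154,0,0,0,1],[0.008,0,0.154,0,0,0,1],[0.008,0,0.154,0,0,0,1],[0.008,0,0.154,0,0,0,1],[0.008,0,0.154,0,0,0,1],[0.008,0,0.154,0,0,0,1],[0.008,0,0.154,0,0,0,1],[0.008,0,0.154,0,0,0,1]],
])

```text
time_s: 8.6
ee_pos: [0.4506, -0.271, 0.0134]
eef_rot: [-3.142, 0.0, 1.474]
force: [-0.3, 0.4, 0.7]
grip_width: 0.0416
grip_force: 15.0
```

```bash
python3 -c "
from h import *
st();go(.6095,-.0625,.12)"
```

```text
t 8.6 [ 0.4506 -0.271   0.0134] [-3.142  0.     1.474] w 0.0416 F [-0.3  0.4  0.7] 15.0
to (0.6095, -0.0625, 0.12) shift [ 222.9  137.9 -106.6] turn [-0.      0.     -0.0002]
```

In the tool's units: 223 mm / 500 = 0.446, 215 mm / 500 = 0.43.

arm_command([
  [[0,0,-0.09,0,0,0,1],[0,0,-0.18,0,0,0,1],[0.02,0.01,-0.214,0,0,0,1],[0.09,0.056,-0.214,0,0,0,1],[0.166,0.104,-0.214,0,0,0,1],[0.242,0.15,-0.214,0,0,0,1],[0.318,0.198,-0.214,0,0,0,1],[0.39,0.24,-0.214,0,0,0,1],[0.43,0.268,-0.18,0,0,0,1],[0.446,0.276,-0.154,0,0,0,1],[0.446,0.276,-0.154,0,0,0,1],[0.446,0.276,-0.154,0,0,0,1]],
])

```text
time_s: 9.8
ee_pos: [0.6089, -0.0633, 0.0903]
eef_rot: [-3.141, 0.0, 1.473]
force: [-0.5, -0.2, -0.2]
grip_width: 0.0415
grip_force: 15.0
```

```bash
cat >> h.py <<'E'
def proj(X):
    i=cams.camera_info('wrist');T=np.array(i['world_to_cam']);c=T[:3,:3]@X+T[:3,3];r=np.hypot(*c[:2])
    return (c[:2]/r*np.arctan2(r,c[2])*i['fx']+[i['cx'],i['cy']]).round().astype(int)
M={'m1':(.6006,-.1474,.012),'m2':(.6093,-.0625,.012),'m3':(.618,.0222,.012),'m4':(.6265,.1068,.012)}
def marks(names,held=None,thr=140):
    L=[(n,*proj(M[n]),.012,0) for n in names]
    if held:L.append(('held',*proj(held),held[2],1))
    p=wr(L,thr,40);st();return p
E
python3 -c "
from h import *
z=ctrl.get_obs()['ee_pos'];h=[z[0],z[1],z[2]-.0134+.053]
p=marks(['m2','m3','m4'],h);cv2.imwrite('pics/w5.png',p)"
```

```text
m2 [253.5 186. ] [252 186   4   1   4] [ 0.6095 -0.0607  0.012 ]
m3 [253.1 101.3] [249  97   9   9  63] [0.617  0.0216 0.012 ]
m4 [253.1  15.8] [249  12   9   8  54] [0.6252 0.107  0.012 ]
held [254.1 239.3] [ 220  207   73   70 3527] [ 0.6092 -0.0658  0.1299]
  bbox dia 45.0 47.8
t 9.85 [ 0.6092 -0.0635  0.0909] [3.141 0.    1.473] w 0.0414 F [-0.3  0.4 -0.3] 15.0
```

View pics/w5.png

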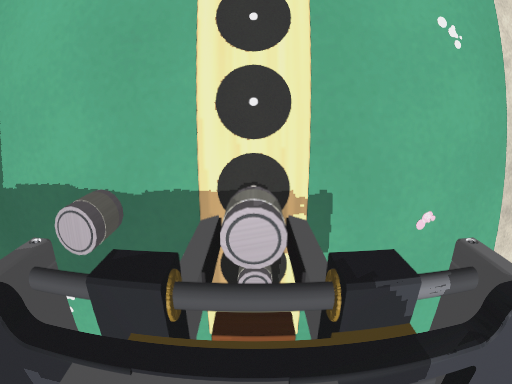

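The held small tin is at (253,238), with dots at (253,101) and (253,16). It is over mark 2 to within about 1 mm.

In the tool's units: 64.5 mm / 500 = 0.129, 62 mm / 500 = 0.124.

arm_command([
  [[0.001,0,0.07,0,0,0,1],[0.001,0,0.11,0,0,0,1],[0.001,0,0.124,0,0,0,1],[0.001,0,0.129,0,0,0,1],[0.001,0,0.129,0,0,0,1],[0.001,0,0.129,0,0,0,1],[0.001,0,0.129,0,0,0,-0.2],[0.001,0,0.129,0,0,0,-0.2],[0.001,0,0.129,0,0,0,-1],[0.001,0,0.129,0,0,0,-1],[0.001,0,0.129,0,0,0,-1],[0.001,0,0.129,0,0,0,-1]],
])

```text
time_s: 11.05
ee_pos: [0.6096, -0.0618, 0.0258]
eef_rot: [-3.142, 0.0, 1.474]
force: [0.0, 0.0, -0.5]
grip_width: 0.085
grip_force: 0.0
```

```bash
python3 -c "
from h import *
st();go(.436,-.077,.11)"
```

```text
t 11.05 [ 0.6096 -0.0618  0.0258] [-3.142  0.     1.474] w 0.085 F [ 0.   0.  -0.5] 0.0
to (0.436, -0.077, 0.11) shift [ -31.9 -171.3  -84.2] turn [-0.0001  0.     -0.0002]
```

In the tool's units: -171 mm / 500 = -0.342, -100 mm / 500 = -0.2.

arm_command([
  [[0,0,-0.08,0,0,0,-1],[0,0,-0.17,0,0,0,-1],[0,0,-0.22,0,0,0,-1],[-0.012,-0.07,-0.22,0,0,0,-1],[-0.028,-0.16,-0.22,0,0,0,-1],[-0.048,-0.25,-0.22,0,0,0,-1],[-0.06,-0.32,-0.2,0,0,0,-1],[-0.064,-0.342,-0.168,0,0,0,-1],[-0.064,-0.342,-0.168,0,0,0,-1],[-0.064,-0.342,-0.168,0,0,0,-1],[-0.064,-0.342,-0.168,0,0,0,-1]],
])

```text
time_s: 12.15
ee_pos: [0.4374, -0.0772, 0.1105]
eef_rot: [3.141, 0.0, 1.474]
force: [0.0, 0.5, -0.3]
grip_width: 0.0939
grip_force: 0.0
```

```bash
python3 -c "
from h import *
st();p=wr([('large',*proj([.436,-.0728,.066]),.066,1)],140,36);st();go(.436,-.0728,.02)
cv2.imwrite('pics/w6.png',p)"
```

```text
t 12.15 [ 0.4374 -0.0772  0.1105] [3.141 0.    1.474] w 0.0939 F [ 0.   0.5 -0.3] 0.0
large [250.7 192.6] [ 222  163   58   60 2683] [ 0.4358 -0.0722  0.066 ]
  bbox dia 51.0 54.6
t 12.2 [ 0.4373 -0.0772  0.1104] [3.141 0.    1.474] w 0.0946 F [-0.7 -0.1 -0. ] 0.0
to (0.436, -0.0728, 0.02) shift [ 4.2 -1.8 90.4] turn [0.0007 0.0001 0.0001]
```

View pics/w6.png

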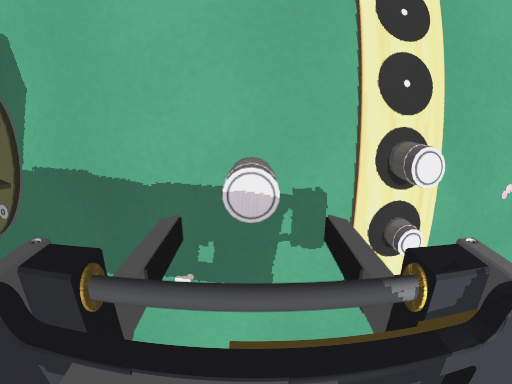

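The large tin is at (251,193), centred between the fingers. The two placed tins stand upright at (428,167) and (409,242).

In the tool's units: 90 mm / 500 = 0.18, 75 mm / 500 = 0.15.

arm_command([
  [[0.009,-0.003,0.07,0,0,0,-1],[0.009,-0.003,0.15,0,0,0,-1],[0.009,-0.003,0.18,0,0,0,-1],[0.009,-0.003,0.18,0,0,0,-1],[0.009,-0.003,0.18,0,0,0,1],[0.009,-0.003,0.18,0,0,0,1],[0.009,-0.003,0.18,0,0,0,1],[0.009,-0.003,0.18,0,0,0,1],[0.009,-0.003,0.18,0,0,0,1],[0.009,-0.003,0.18,0,0,0,1],[0.009,-0.003,0.18,0,0,0,1],[0.009,-0.003,0.18,0,0,0,1]],
], squeeze=20)

```text
time_s: 13.4
ee_pos: [0.4354, -0.0725, 0.02]
eef_rot: [3.141, 0.0, 1.474]
force: [-0.4, -0.2, 4.3]
grip_width: 0.0509
grip_force: 20.0
```

```bash
python3 -c "
from h import *
st();go(.6175,.022,.1)"
```

```text
t 13.4 [ 0.4354 -0.0725  0.02  ] [3.141 0.    1.474] w 0.0509 F [-0.4 -0.2  4.3] 20.0
to (0.6175, 0.022, 0.1) shift [111.7 172.1 -79.9] turn [ 0.0003  0.     -0.0002]
```

In the tool's units: 172 mm / 500 = 0.344, -100 mm / 500 = -0.2.

arm_command([
  [[0,0,-0.08,0,0,0,1],[0,0,-0.17,0,0,0,1],[0,0,-0.2,0,0,0,1],[0.04,0.06,-0.2,0,0,0,1],[0.088,0.136,-0.2,0,0,0,1],[0.136,0.21,-0.2,0,0,0,1],[0.184,0.284,-0.2,0,0,0,1],[0.214,0.33,-0.19,0,0,0,1],[0.224,0.344,-0.16,0,0,0,1],[0.224,0.344,-0.16,0,0,0,1],[0.224,0.344,-0.16,0,0,0,1],[0.224,0.344,-0.16,0,0,0,1]],
])

```text
time_s: 14.6
ee_pos: [0.6171, 0.0219, 0.1006]
eef_rot: [3.141, -0.0, 1.473]
force: [0.1, 0.5, -0.7]
grip_width: 0.0505
grip_force: 20.0
```

```bash
python3 -c "
from h import *
z=ctrl.get_obs()['ee_pos'];h=[z[0],z[1],z[2]-.02+.066]
marks(['m4'],h)"
```

```text
m4 [253.3 102.2] [249  98   9   9  58] [0.6254 0.1063 0.012 ]
held [253.7 242.9] [ 213  202   81   79 5449] [0.617  0.0198 0.1466]
  bbox dia 48.3 52.0
t 14.65 [0.6172 0.0219 0.1008] [ 3.141 -0.     1.473] w 0.0507 F [-0.1 -0.9 -1.4] 20.0
```

In the tool's units: 68 mm / 500 = 0.136, 65 mm / 500 = 0.13.

arm_command([
  [[0.002,0,0.07,0,0,0,1],[0.002,0,0.11,0,0,0,1],[0.002,0,0.13,0,0,0,1],[0.002,0,0.136,0,0,0,1],[0.002,0,0.136,0,0,0,1],[0.002,0,0.136,0,0,0,1],[0.002,0,0.136,0,0,0,-0.3],[0.002,0,0.136,0,0,0,-0.3],[0.002,0,0.136,0,0,0,-1],[0.002,0,0.136,0,0,0,-1],[0.002,0,0.136,0,0,0,-1],[0.002,0,0.136,0,0,0,-1]],
])

```text
time_s: 15.85
ee_pos: [0.6174, 0.0233, 0.0319]
eef_rot: [3.142, -0.0, 1.474]
force: [0.2, -0.4, -0.4]
grip_width: 0.0895
grip_force: 0.0
```

```bash
python3 -c "
from h import *
st();go(.467,.284,.13)"
```

```text
t 15.85 [0.6174 0.0233 0.0319] [ 3.142 -0.     1.474] w 0.0895 F [ 0.2 -0.4 -0.4] 0.0
to (0.467, 0.284, 0.13) shift [ 244.9 -175.   -98.1] turn [ 0.0001 -0.     -0.0002]
```

In the tool's units: 245 mm / 500 = 0.49, -175 mm / 500 = -0.35.

arm_command([
  [[0,0,-0.08,0,0,0,-1],[0,0,-0.17,0,0,0,-1],[0,0,-0.23,0,0,0,-1],[0.06,-0.042,-0.23,0,0,0,-1],[0.136,-0.098,-0.23,0,0,0,-1],[0.212,-0.152,-0.23,0,0,0,-1],[0.288,-0.206,-0.23,0,0,0,-1],[0.364,-0.26,-0.23,0,0,0,-1],[0.44,-0.314,-0.22,0,0,0,-1],[0.49,-0.35,-0.196,0,0,0,-1],[0.49,-0.35,-0.196,0,0,0,-1],[0.49,-0.35,-0.196,0,0,0,-1]],
])

```text
time_s: 17.05
ee_pos: [0.4669, 0.2842, 0.1299]
eef_rot: [-3.142, 0.0, 1.475]
force: [0.2, -0.3, 0.6]
grip_width: 0.0939
grip_force: 0.0
```

```bash
python3 -c "
from h import *
st();p=wr([('largest',*proj([.4668,.2896,.08]),.08,1)],140,42);st();go(.4668,.2896,.03)
cv2.imwrite('pics/w7.png',p)"
```

```text
t 17.05 [0.4669 0.2842 0.1299] [-3.142  0.     1.475] w 0.0939 F [ 0.2 -0.3  0.6] 0.0
largest [252.2 188.8] [ 219  155   67   68 3526] [0.4666 0.2911 0.08  ]
  bbox dia 60.0 62.8
t 17.1 [0.4674 0.2836 0.1301] [ 3.141 -0.     1.474] w 0.094 F [ 0.7 -0.4  0.8] 0.0
to (0.4668, 0.2896, 0.03) shift [  5.9  -1.2 100.1] turn [ 0.0004 -0.     -0.0002]
```

View pics/w7.png

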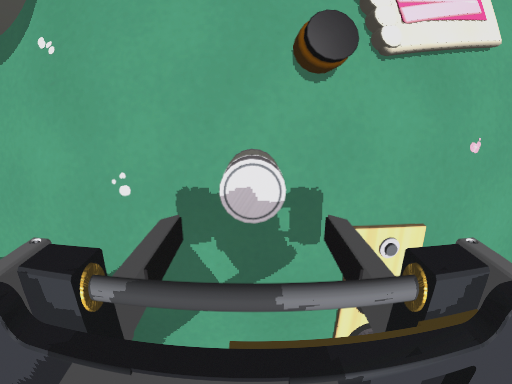

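The largest tin is at (252,190), between the fingers. The jar at (327,42) is well clear.

In the tool's units: 100 mm / 500 = 0.2, 75 mm / 500 = 0.15.

arm_command([
  [[0.013,-0.002,0.07,0,0,0,-1],[0.013,-0.002,0.15,0,0,0,-1],[0.013,-0.002,0.2,0,0,0,-1],[0.013,-0.002,0.2,0,0,0,-1],[0.013,-0.002,0.2,0,0,0,1],[0.013,-0.002,0.2,0,0,0,1],[0.013,-0.002,0.2,0,0,0,1],[0.013,-0.002,0.2,0,0,0,1],[0.013,-0.002,0.2,0,0,0,1],[0.013,-0.002,0.2,0,0,0,1],[0.013,-0.002,0.2,0,0,0,1],[0.013,-0.002,0.2,0,0,0,1]],
], squeeze=25)

```text
time_s: 18.3
ee_pos: [0.4668, 0.2908, 0.0305]
eef_rot: [3.141, -0.0, 1.474]
force: [-1.9, 0.0, 6.4]
grip_width: 0.0595
grip_force: 25.0
```

```bash
python3 -c "
from h import *
st();go(.6257,.107,.11)"
```

```text
t 18.3 [0.4668 0.2908 0.0305] [ 3.141 -0.     1.474] w 0.0595 F [-1.9  0.   6.4] 25.0
to (0.6257, 0.107, 0.11) shift [-167.6  176.   -79.4] turn [ 0.0008 -0.0005  0.    ]
```

In the tool's units: 176 mm / 500 = 0.352, -167.5 mm / 500 = -0.335.

arm_command([
  [[0,0,-0.08,0,0,0,1],[0,0,-0.16,0,0,0,1],[0,0,-0.18,0,0,0,1],[-0.06,0.062,-0.18,0,0,0,1],[-0.12,0.126,-0.18,0,0,0,1],[-0.18,0.19,-0.18,0,0,0,1],[-0.24,0.252,-0.18,0,0,0,1],[-0.3,0.314,-0.18,0,0,0,1],[-0.335,0.352,-0.176,0,0,0,1],[-0.335,0.352,-0.16,0,0,0,1],[-0.335,0.352,-0.16,0,0,0,1],[-0.335,0.352,-0.16,0,0,0,1]],
])

```text
time_s: 19.5
ee_pos: [0.6247, 0.1076, 0.1089]
eef_rot: [-3.14, 0.0, 1.475]
force: [1.2, 0.2, -3.4]
grip_width: 0.0594
grip_force: 25.0
```

```bash
python3 -c "
from h import *
st();go(.6257,.1073,.0425)
p=marks([]);cv2.imwrite('pics/w8.png',p)"
```

```text
t 19.5 [0.6247 0.1076 0.1089] [-3.14   0.     1.475] w 0.0594 F [ 1.2  0.2 -3.4] 25.0
to (0.6257, 0.1073, 0.0425) shift [-0.2  1.2 66.4] turn [-0.0018  0.0002  0.0005]
t 19.55 [0.6249 0.1077 0.1095] [-3.141  0.     1.475] w 0.0593 F [ 0.4  0.5 -3.5] 25.0
```

View pics/w8.png

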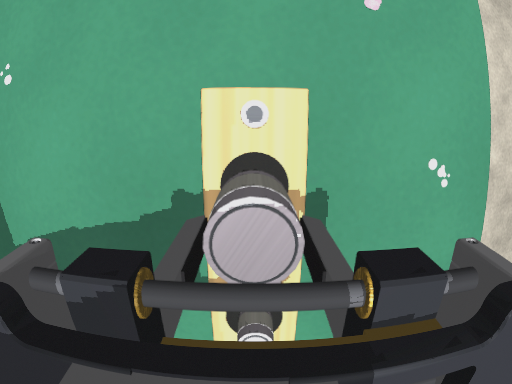

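The largest tin is held at (253,243) over the last mark, with the screw at (255,114) ahead of it. Lowering it now.

In the tool's units: 66.5 mm / 500 = 0.133, 63 mm / 500 = 0.126.

arm_command([
  [[-0.001,0.002,0.07,0,0,0,1],[-0.001,0.002,0.11,0,0,0,1],[-0.001,0.002,0.126,0,0,0,1],[-0.001,0.002,0.133,0,0,0,1],[-0.001,0.002,0.133,0,0,0,1],[-0.001,0.002,0.133,0,0,0,1],[-0.001,0.002,0.133,0,0,0,-0.4],[-0.001,0.002,0.133,0,0,0,-0.4],[-0.001,0.002,0.133,0,0,0,-1],[-0.001,0.002,0.133,0,0,0,-1],[-0.001,0.002,0.133,0,0,0,-1],[-0.001,0.002,0.133,0,0,0,-1]],
])

```text
time_s: 20.75
ee_pos: [0.6265, 0.1063, 0.0434]
eef_rot: [3.142, -0.0, 1.474]
force: [0.4, 0.2, 0.2]
grip_width: 0.0926
grip_force: 0.0
```

In the tool's units: -200 mm / 500 = -0.4, -180 mm / 500 = -0.36.

arm_command([
  [[0,0,-0.06,0,0,0,-1],[0,0,-0.13,0,0,0,-1],[0,0,-0.21,0,0,0,-1],[0,0,-0.28,0,0,0,-1],[0,-0.09,-0.28,0,0,0,-1],[0,-0.18,-0.28,0,0,0,-1],[0,-0.27,-0.28,0,0,0,-1],[0,-0.36,-0.28,0,0,0,-1],[0,-0.4,-0.28,0,0,0,-1],[0,-0.4,-0.28,0,0,0,-1],[0,-0.4,-0.28,0,0,0,-1]],
])

```text
time_s: 21.85
ee_pos: [0.4279, 0.1257, 0.1838]
eef_rot: [3.14, -0.0, 1.474]
force: [0.3, 0.6, 0.3]
grip_width: 0.094
grip_force: 0.0
```

Run:
```python
from h import *
st()
p,d=cams.camera('top');cv2.imwrite('pics/top9.png',p)
i=cams.camera_info('top');T=np.array(i['world_to_cam']);vv,uu=np.mgrid[:384,:512]
W=(np.stack([(uu-i['cx'])/i['fx']*d,(vv-i['cy'])/i['fy']*d,d],-1)-T[:3,3])@T[:3,:3]
g=p.min(2)
for n,X,h in(('smallest',(.6007,-.1461),.052),('small',(.609,-.0612),.065),('large',(.617,.0234),.078),('largest',(.6255,.108),.092)):
    c=T[:3,:3]@[*X,h]+T[:3,3];u,v=(c[:2]/c[2]*i['fx']+[i['cx'],i['cy']]).round().astype(int)
    sl=np.s_[v-16:v+17,u-16:u+17];m=np.zeros(g.shape,bool);m[sl]=abs(W[sl][...,2]-h)<.008
    c,s=blob(m,u,v);D=ray('top',*c,h)[:2]
    m[:]=0;m[sl]=g[sl]>100;c2,s2=blob(m,u,v)
    print(n,'depth err mm',np.round((D-X)*1e3,1),s,'col err',np.round((ray('top',*c2,h)[:2]-X)*1e3,1),s2)
```

```text
t 21.85 [0.4279 0.1257 0.1838] [ 3.14  -0.     1.474] w 0.094 F [0.3 0.6 0.3] 0.0
smallest depth err mm [ 1.2 -1. ] [337 161  14  14 149] col err [ 1.1 -0.3] [337 161  14  14 158]
small depth err mm [ 1.2 -1.3] [302 154  18  18 231] col err [ 8.  -8.4] [294 147  33  33 676]
large depth err mm [ 1.3 -0.9] [266 148  21  21 347] col err [ 3.9 -3. ] [260 143  33  33 839]
largest depth err mm [ 1.4 -2.4] [229 141  26  25 498] col err [4.9 4.4] [224 138  33  33 873]
```

View pics/top9.png

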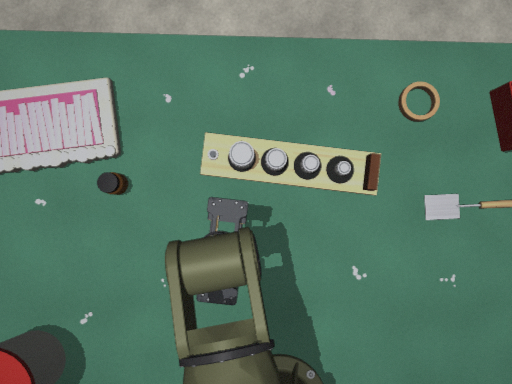

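In the top view all four tins stand on their marks: largest (241,155), large (276,160), small (311,163) and smallest (344,168) next to the stop. Each is within about 3 mm of centre, and the jar at (112,183) hasn't moved.

```bash
python3 -c "
from station import ctrl
print(ctrl.hand_in())"
```

```text
the job is handed in; nothing more can be done
None
```

I placed all four tins upright on their marks in size order, smallest next to the stop block, each within about 3 mm of centre; the jar was left where it stood, and I handed the job in at about 22 s (no verdict was returned).

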